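# Clamp a clock movement with an indexing lever

## Task

Clamp the loose clock movement in the little vice using its ratchet lever: lift the lever off its serrations, swing it back, let it drop in mesh and turn it clockwise again, as many times as needed, until the sprung jaw plate is pushed fully home. Leave the movement lying flat between the jaws, the lever down in its serrations and let go of, and all the other things on the bench where they are.

Things in the scene. Friction and masses are not known exactly. Their poses are not given: they have to be found in the camera images.
- vice: bench vice fixed to the bench, dark steel bed 100 x 270 x 28 mm. Origin on its underside, 10 mm to the +y side of the bed's middle; z up; y runs along the bed from the lever end (-y) to the sprung jaw (+y). Grey gear housing (94 x 75 mm, top at z = 60 mm) at y = -100 mm, with two steel stop pins (10 mm across, tops at z = 108 mm) at x = +-36, y = -127 mm
- jaw: the driven steel jaw; it starts nearly fully open, its origin within 3 mm of the vice's origin; its face is 8 mm towards +y of its origin, its top at z = 62 mm. Not to be pushed by hand. Turning the toothed crown under the lever clockwise (seen from above) drives it along vice +y by 12 mm per rad; about 0.35 N m of friction resists and also holds it where left. Anticlockwise loosens
- hub (a point): point on the vertical axis of crown and lever: vice x = 0, y = -100 mm, 92 mm above the vice's underside. The lever's black hub is 64 mm across. Four dogs under it drop between the crown's 16 upright teeth (pitch 0.393 rad, about 0.1 rad play). The crown's angle cannot be read: mesh is found by feel
- grip (a point): centre of the lever's upright black cylindrical hand grip, a revolving sleeve (spins freely on its own upright pin) 24 mm across, 50 mm tall, 95 mm from the hub axis, moving with the lever. Its top is 24 mm above this point and the lever's arm (14 mm thick) begins about 25 mm below it. Seated, this point is 126 mm above the vice's underside
- swing (a joint): turn of the lever about the hub axis, rad, growing clockwise seen from above (the tightening way), 0 to 1.3 between the stop pins. In the vice's frame the direction hub to grip is at (-0.92 - swing) rad from the x axis. Lifted clear, it turns almost freely
- lift (a joint): height of the lever above its seat, m, 0 to 0.016. Spring and weight press it down with 4.5 N (seated) to 6.5 N (top). Below 5 mm it is meshed; at 7 mm it stands on the tooth tops and must be turned, up to one pitch, until it drops in; above 8 mm it is clear. At the start it may be meshed or on the tooth tops
- sprung (a joint): travel of the far jaw's sprung face plate, m: 0 = standing off, 0.006 = fully home against the block behind it (the 6 mm gap behind the plate is closed); there the lever suddenly goes solid. 4 N starts it, 19 N brings it home (at the grip some 2 to 4 N rising to 4 to 7 N). In all the crown must turn 1.2 to 2.4 rad, more than one swing of the lever
- sprung_face (a point): upper middle of the sprung plate's front face (84 mm wide, 32 mm tall), 62 mm above the vice's underside. Its block was set beforehand: the plate stands 84 to 92 mm along the vice's y at the start
- movement_mid (a point): centre of the loose clock movement: square brass plates 64 x 64 mm on pillars with wheels between, 36 mm high, 0.27 to 0.53 kg, lying on the vice bed (28 mm above the vice's underside) between the jaws with 9 to 23 mm of play in all
- loupe: black eyeglass loupe standing on its wide end, 42 mm across, 34 mm high, beside the vice; leave it
- driver: watchmaker's screwdriver, 140 mm, lying beside the vice; leave it
- tray: round blue plastic parts tray, 140 mm across, 24 mm high; leave it
- pot: small round wooden pot with yellow top, 56 mm across, 28 mm high; leave it
- clearbox: open clear plastic box, 75 x 75 x 30 mm; leave it
- block: small aluminium holding block with a round steel boss, 60 x 45 x 32 mm; leave it
- driver2: second screwdriver, 130 mm, lying at the far edge of the mat; leave it

How it is judged:
By the outcome, as a careful person would: the job done as asked, in the order asked, and still so for the second after the job is handed in, with the robot touching nothing.
It also fails if it takes over 67 s, if anything falls off the work surface, if the arm or the gripper's body presses on something with over 40 N, if the wrist force passes 120 N, or if a joint passes its speed limit or range.

## Robot

A 6-joint arm with a two-finger parallel gripper is mounted at the origin on the work surface. World frame = base frame: x ahead of the robot, y to its left, z up, the work surface at z = 0. Lengths are in m, angles in rad, forces in N, time in s.
With the tool pointing down it reaches from about 0.425 to 0.95 m from the base axis. Payload 3.5 kg.
Tool frame: the origin (TCP) lies midway between the tips of the shut fingers; the grasp point (between the pads) lies 19 mm behind it; z points along the fingers, x is the direction in which the jaws open and shut, and the axes are right-handed (so a half turn about z gives the same grasp; the last joint's range is limited). The gripper opens to 85 mm and grips with 20 to 120 N. Pads are 22 mm wide; open, the fingers measure 114 mm over their backs; the gripper's body (76 mm by 85 mm) begins 54 mm behind the grasp point. The pads swing forward as they close: fully open they stand 13 mm farther back than shut.
Start: joints at [1.126, 0.286, 1.577, -0, 1.279, -0.15], TCP at [0.196, 0.646, 0.231] pointing down, gripper open.
Joint ranges: [-2.77, 2.77], [-0.9, 2.22], [0.21, 2.48], [-1.53, 4.67], [0.24, 2.81], [-2.84, 2.84]. Speed limits (rad/s): [2.79, 2.79, 3.14, 3.14, 3.14, 3.14].

## Interface

Orientations are given as a unit quaternion [x, y, z, w].
In Python, from plant import readout, optics, ctrl gives the robot as it stands. The module is installed in compiled form; this text tells all that it offers.
- The arm moves only by the shell command python3 -m crank 'ROWS' [OPENING] [FORCE]. ROWS is text: rows parted by semicolons, each of 6 numbers parted by spaces: the shift along the tool's x, y, z in mm, then the turn, a rotation vector about the tool's x, y, z in rad. In form: dx dy dz ax ay az; .... A call has 1 to 5 rows; each row shifts and turns the commanded pose from where the row before left it, along the tool's axes as they then stand; what a row does not reach is not made up. A row lasts 1/8 s, in which the tool goes at most 62.5 mm and 10.7 degrees, less where a joint would pass 70% of its speed; a pose out of reach is approached as far as the arm can. A call is refused whole if a number of a shift passes 62.5 or a number of a turn 0.188, either way. A call with a gripper value outside its range is refused whole. OPENING is the opening, from -1 (shut) to 1 (fully open), set as the call begins (- or left out, the last holds). The fingers move at their own pace and stop on an object; FORCE is the grip in N (left out, the last holds). Time passes only in rows, so rows that do not move let the fingers close. It gives the time, the measured TCP pose, the force and the opening at its end, in the units of the state.
- readout.get_state(): the state, without advancing time (a new reading comes with each control period).
- optics.read_camera(name): name is "scene" or "top" or "wrist"; returns the picture (420x560x3 uint8, red, green, blue); there is no depth.
- optics.calibration(name): a dict with "mtx" (3x3 intrinsics, pixels), "rvec" (rotation vector, rad) and "tvec" (3), from world to camera coordinates, as OpenCV has them; the wrist camera has in their place "tool_from_camera" (4x4, takes a point from camera to tool coordinates, whose origin is the TCP and whose axes are the tool frame's). Camera axes: x right, y down, z forward; pixel columns grow to the right and rows downward; lengths in m; the calibration is good to about 2 mm. A picture is of the moment at which its call begins: read the wrist's pose just before it. calibration takes no time and is no camera call.
- ctrl.sign_off(): hands the job in, once; it reports no verdict.
Trained networks look in the newest picture that a camera, given by its name, has taken for a name from the list of things; names that differ only in an ending like _2 or _b are one class to them, and where a whole thing is asked for, a point or a joint stands for the part that bears it (a point fixed in the world has none). Each returns a list of dicts, best first, with "p" (0 to 1); they miss things now and then, are a little off and sometimes report something else, mostly with a low value. They report only what shows in the picture. A call takes as long as a camera call.
- optics.recognise(camera, thing): "xy" ([column, row] as shares, 0 to 1, of the picture: columns of its width, rows of its height, amid what is visible of it).
The state is a dict: "time": time; "qpos": joint angles; "dq": joint speeds; "joint_efforts": joint torques, N m; "eef_pos": TCP position; "tcp_rot": TCP orientation; "contact_force": force on the tool from outside, world axes, zero at the start; "wrist_torque": the same for the moment, N m; "opening": opening from 0.0 (shut) to 1.0 (fully open).
Only numpy, scipy, OpenCV 4.12 (cv2) and the standard library are available. Lean on these libraries where they do the work, as an engineer would, in place of code of your own. Each camera call takes 0.05 s, during which the arm holds its last target.

## Working session

There is one attempt and no reset: what is moved stays moved. The work goes in short steps, Python scripts to look and compute and a shell command to move; the robot and the scene stay as the last step left them, time stands still between calls to the robot, and variables do not carry over. Pictures are saved under pics/ and viewed, and the job is handed in when it is done.

```bash
mkdir -p pics
cat > h.py <<'E'
import numpy as np,cv2
from plant import readout,optics,ctrl
from scipy.spatial.transform import Rotation as R
def snap(n,f):
    im=optics.read_camera(n); cv2.imwrite('pics/'+f,im[:,:,::-1]); return im
def cam(n,s=None):
    c=optics.calibration(n); K=np.array(c['mtx'])
    if 'rvec' in c:
        Rm=cv2.Rodrigues(np.array(c['rvec'],float))[0]; t=np.array(c['tvec']).ravel()
        return K,Rm,t
    s=s or readout.get_state()
    T=np.eye(4);T[:3,:3]=R.from_quat(s['tcp_rot']).as_matrix();T[:3,3]=s['eef_pos']
    M=np.linalg.inv(T@np.array(c['tool_from_camera']))
    return K,M[:3,:3],M[:3,3]
def ray(C,uv):
    K,Rm,t=C
    d=Rm.T@np.linalg.inv(K)@np.array([uv[0],uv[1],1.]); return -Rm.T@t,d/np.linalg.norm(d)
def onz(C,uv,z):
    o,d=ray(C,uv); return o+d*(z-o[2])/d[2]
def proj(C,p):
    K,Rm,t=C; q=K@(Rm@np.array(p)+t); return q[:2]/q[2]
def tri(rs):
    A=0;b=0
    for o,d in rs:
        P=np.eye(3)-np.outer(d,d);A=A+P;b=b+P@o
    return np.linalg.solve(A,b)
E
python3 - <<'E'
from h import *
s=readout.get_state();print(s)
for n in('scene','top','wrist'):
    im=snap(n,n+'0.png')
    for th in('vice','grip','hub','jaw','sprung_face','movement_mid','loupe','driver'):
        r=optics.recognise(n,th); print(n,th,[(round(q['p'],2),round(q['xy'][0]*560),round(q['xy'][1]*420)) for q in r[:2]])
E
```

```text
{'time': 0.0, 'qpos': array([ 1.12602825e+00,  2.87181342e-01,  1.57816656e+00, -3.23366486e-06,
        1.27858664e+00, -1.49953295e-01]), 'dq': array([-0.00160083, -0.00021776,  0.00055877,  0.00027636, -0.00204896,
       -0.00154323]), 'joint_efforts': array([ 7.05223320e-04, -4.05978942e+01, -2.92626214e+01, -6.02118325e-05,
        5.80104446e-03,  3.75346133e-06]), 'eef_pos': array([0.19578946, 0.64530243, 0.22994237]), 'tcp_rot': array([ 8.03293211e-01,  5.95582611e-01, -1.03351686e-03,  5.50415328e-04]), 'contact_force': array([1.02007032, 0.13816197, 0.03456747]), 'wrist_torque': array([-0.01962968,  0.02949919, -0.03268287]), 'opening': 0.9957935746425135}
scene vice [(0.89, 280, 226), (0.57, 327, 255)]
scene grip [(0.93, 257, 194)]
scene hub [(0.91, 284, 225)]
scene jaw [(0.57, 294, 224)]
scene sprung_face [(0.66, 208, 117), (0.49, 325, 254)]
scene movement_mid [(0.68, 311, 245), (0.4, 282, 226)]
scene loupe [(0.72, 339, 228), (0.52, 294, 228)]
scene driver [(0.69, 255, 312), (0.66, 271, 262)]
top vice [(0.55, 283, 234), (0.28, 310, 232)]
top grip [(0.71, 311, 230), (0.38, 241, 240)]
top hub [(0.59, 284, 236), (0.32, 430, 257)]
top jaw [(0.75, 431, 259), (0.57, 278, 240)]
top sprung_face [(0.42, 242, 240)]
top movement_mid []
top loupe [(0.53, 256, 275)]
top driver [(0.75, 272, 211), (0.49, 245, 173)]
wrist vice []
wrist grip []
wrist hub []
wrist jaw []
wrist sprung_face []
wrist movement_mid []
wrist loupe []
wrist driver []
```

View pics/scene0.png

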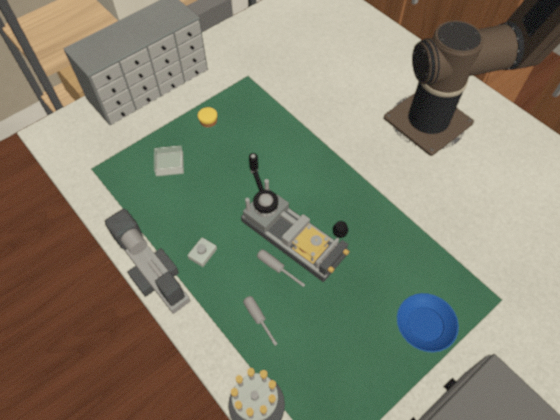

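View pics/top0.png

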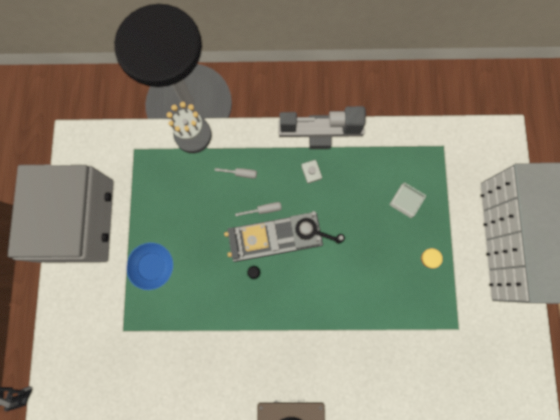

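Run:
```python
import cv2
a=cv2.imread('pics/top0.png')[185:300,210:360];cv2.imwrite('pics/top0z.png',cv2.resize(a,None,fx=5,fy=5,interpolation=cv2.INTER_CUBIC))
a=cv2.imread('pics/scene0.png')[140:290,225:375];cv2.imwrite('pics/scene0z.png',cv2.resize(a,None,fx=4,fy=4,interpolation=cv2.INTER_CUBIC))
from h import *
for n in('scene','top'):
    C=cam(n);print(n,C[0],-C[1].T@C[2])
C=cam('top');S=cam('scene')
print('grip',tri([ray(C,(340,238)),ray(S,(254,158))]))
print('hub',tri([ray(C,(306,229)),ray(S,(266,201))]))
print(optics.calibration('wrist'))
```

```text
scene [[509.1144905    0.         276.11708223]
 [  0.         509.1144905  214.83919183]
 [  0.           0.           1.        ]] [0.98323951 0.49325509 1.15087115]
top [[416.69426713   0.         279.21001229]
 [  0.         416.69426713 212.28685244]
 [  0.           0.           1.        ]] [0.40751868 0.01388018 1.25682945]
grip [ 0.54157571 -0.13350289  0.14377368]
hub [ 0.57573103 -0.04655219  0.08466801]
{'mtx': array([[341.77867655,   0.        , 283.01835559],
       [  0.        , 341.77867655, 212.17972796],
       [  0.        ,   0.        ,   1.        ]]), 'tool_from_camera': array([[ 9.99999378e-01,  7.95431636e-04, -7.81398604e-04,
        -2.57107004e-05],
       [-5.09328070e-04,  9.49259967e-01,  3.14492059e-01,
        -7.92203550e-02],
       [ 9.91907346e-04, -3.14491466e-01,  9.49259782e-01,
        -1.43603706e-01],
       [ 0.00000000e+00,  0.00000000e+00,  0.00000000e+00,
         1.00000000e+00]])}
```

View pics/top0z.png

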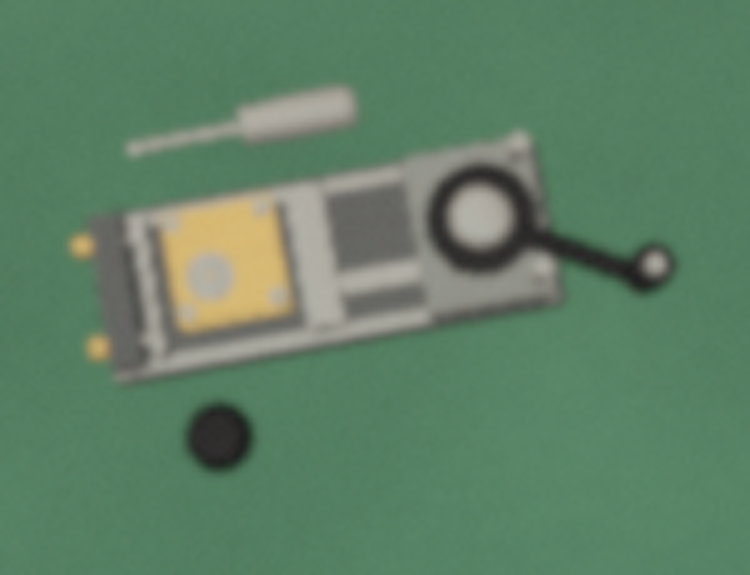

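View pics/scene0z.png

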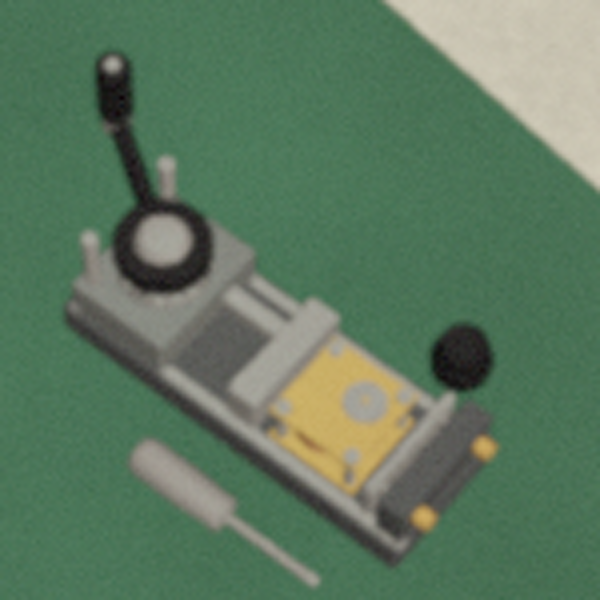

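```bash
cat >> h.py <<'E'
def plan(tgt,yaw,n,s=None,start=None):
    """rows to go from present pose to tgt (TCP) with tool down and x axis at yaw, n rows"""
    s=s or readout.get_state()
    Rm=R.from_quat(s['tcp_rot']).as_matrix(); p=np.array(s['eef_pos'])
    y0=np.arctan2(Rm[1,0],Rm[0,0]); d=np.array(tgt)-p
    ys=y0+(yaw-y0)*np.arange(n+1)/n
    out=[]
    for i in range(n):
        c,sn=np.cos(ys[i]),np.sin(ys[i]); e=d/n
        out.append('%.0f %.0f %.0f 0 0 %.3f'%(1e3*(c*e[0]+sn*e[1]),1e3*(sn*e[0]-c*e[1]),-1e3*e[2],-(yaw-y0)/n))
    for i in range(0,n,5): print('; '.join(out[i:i+5]))
E
python3 - <<'E'
from h import *
plan([0.53,-0.08,0.24],0.17,15)
E
```

```text
-40 35 -1 0 0 0.074; -37 38 -1 0 0 0.074; -34 41 -1 0 0 0.074; -31 43 -1 0 0 0.074; -28 45 -1 0 0 0.074
-24 47 -1 0 0 0.074; -21 49 -1 0 0 0.074; -17 50 -1 0 0 0.074; -13 52 -1 0 0 0.074; -10 52 -1 0 0 0.074
-6 53 -1 0 0 0.074; -2 53 -1 0 0 0.074; 2 53 -1 0 0 0.074; 6 53 -1 0 0 0.074; 10 52 -1 0 0 0.074
```

```bash
python3 -m crank '-40 35 -1 0 0 0.074; -37 38 -1 0 0 0.074; -34 41 -1 0 0 0.074; -31 43 -1 0 0 0.074; -28 45 -1 0 0 0.074'
python3 -m crank '-24 47 -1 0 0 0.074; -21 49 -1 0 0 0.074; -17 50 -1 0 0 0.074; -13 52 -1 0 0 0.074; -10 52 -1 0 0 0.074'
python3 -m crank '-6 53 -1 0 0 0.074; -2 53 -1 0 0 0.074; 2 53 -1 0 0 0.074; 6 53 -1 0 0 0.074; 10 52 -1 0 0 0.074'
python3 - <<'E'
from h import *
s=readout.get_state();print(s['time'],s['eef_pos'],s['tcp_rot'],s['contact_force'],s['qpos'])
snap('wrist','w1.png')
for th in('grip','hub','movement_mid','sprung_face'):
    r=optics.recognise('wrist',th); print(th,[(round(q['p'],2),round(q['xy'][0]*560),round(q['xy'][1]*420)) for q in r[:2]])
E
```

```text
time: 1.98
eef_pos: [0.3069, 0.4029, 0.2366]
tcp_rot: [0.9, 0.437, 0.0, -0.0]
contact_force: [0.9, -0.2, 0.4]
opening: 1.001
time: 2.6
eef_pos: [0.4176, 0.1615, 0.2418]
tcp_rot: [0.965, 0.264, 0.001, 0.0]
contact_force: [0.6, 1.0, 0.4]
opening: 0.999
time: 3.22
eef_pos: [0.5274, -0.0806, 0.2467]
tcp_rot: [0.997, 0.081, 0.0, 0.0]
contact_force: [-0.5, 0.6, 0.1]
opening: 1.001
3.225 [ 0.52742411 -0.08064015  0.24669861] [9.96675259e-01 8.14753176e-02 4.34344012e-04 1.05949674e-04] [-0.53261384  0.63302299  0.08990172] [-3.42052601e-01 -4.02162421e-02  1.90746112e+00  1.71437452e-04
  1.27346877e+00 -5.05234230e-01]
grip [(0.69, 329, 180)]
hub [(0.86, 330, 118)]
movement_mid [(0.94, 352, 14)]
sprung_face []
```

View pics/w1.png

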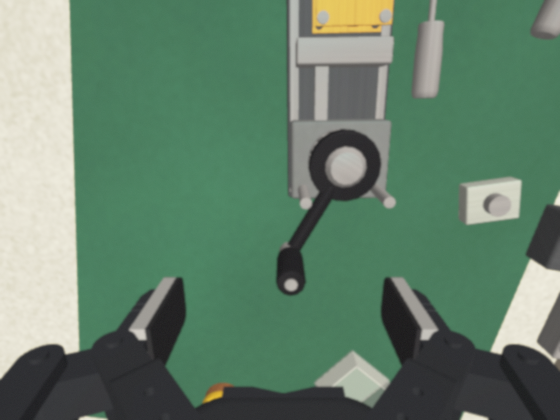

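Run:
```python
from h import *
W=cam('wrist');T=cam('top');S=cam('scene')
g=[ray(W,(291,285)),ray(T,(341,237.4)),ray(S,(253.3,156))]
for c in ((0,1,2),(0,1),(0,2)): print('griptop',tri([g[i] for i in c]))
h=[ray(W,(346,166)),ray(T,(478/5+210,215/5+185)),ray(S,(163/4+225,240/4+140))]
for c in ((0,1,2),(0,1),(0,2)): print('hubtop',tri([h[i] for i in c]))
for z in(.15,.157):print(onz(W,(291,285),z))
print(onz(W,(346,166),.1), onz(W,(346,166),.11))
# vice edges: housing corners z=.06 ; bed rail
for uv in((291,122),(390,122),(299,50),(391,50),(307,202),(389,202)): print(uv,onz(W,uv,.06),onz(W,uv,.108))
```

```text
griptop [ 0.54283183 -0.1349216   0.15225696]
griptop [ 0.54427907 -0.13763382  0.14866748]
griptop [ 0.54297179 -0.13108051  0.15666043]
hubtop [ 0.57766147 -0.04504181  0.0932409 ]
hubtop [ 0.58045925 -0.04707174  0.08152773]
hubtop [ 0.5772306  -0.04405057  0.09395401]
[ 0.54403416 -0.13686475  0.15      ]
[ 0.54317464 -0.13285516  0.157     ]
[ 0.57659313 -0.04417205  0.1       ] [ 0.57445348 -0.04263138  0.11      ]
(291, 122) [ 0.52521876 -0.01836459  0.06      ] [ 0.5236722  -0.01562288  0.108     ]
(390, 122) [ 0.61646319 -0.00302656  0.06      ] [ 0.60163518 -0.00251745  0.108     ]
(299, 50) [0.52155018 0.04314376 0.06      ] [0.52053762 0.03693236 0.108     ]
(391, 50) [0.60123494 0.0565338  0.06      ] [0.58862354 0.04837337 0.108     ]
(307, 202) [ 0.55458927 -0.09251386  0.06      ] [ 0.54876757 -0.07897906  0.108     ]
(389, 202) [ 0.63595928 -0.07882944  0.06      ] [ 0.61829344 -0.06728653  0.108     ]
```

Run:
```python
from h import *
plan([0.5435,-0.135,0.19],-0.363,4)
```

```text
2 15 14 0 0 0.132; 4 14 14 0 0 0.132; 6 14 14 0 0 0.132; 7 13 14 0 0 0.132
```

```bash
python3 -m crank '2 15 14 0 0 0.132; 4 14 14 0 0 0.132; 6 14 14 0 0 0.132; 7 13 14 0 0 0.132; 0 0 0 0 0 0'
python3 - <<'E'
from h import *
s=readout.get_state();print(s['time'],s['eef_pos'],R.from_quat(s['tcp_rot']).as_matrix()[:2,0])
snap('wrist','w2.png');snap('scene','s2.png')
E
```

```text
time: 4.1
eef_pos: [0.5433, -0.1346, 0.1891]
tcp_rot: [0.984, -0.179, -0.001, -0.0]
contact_force: [-0.0, 0.1, -0.4]
opening: 1.0
4.1 [ 0.54328422 -0.1345881   0.189128  ] [ 0.93609003 -0.35174861]
```

View pics/w2.png

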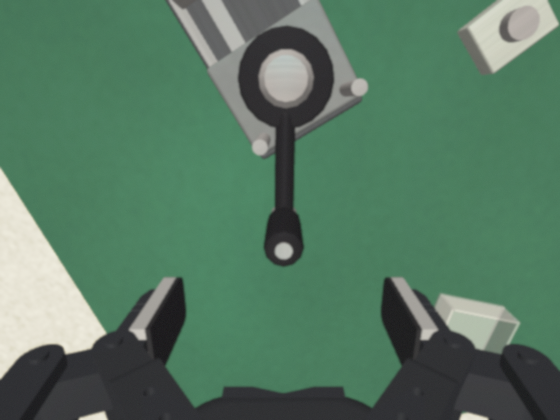

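Run:
```python
from h import *
s1={'eef_pos':[0.52742411,-0.08064015,0.24669861],'tcp_rot':[9.96675259e-01,8.14753176e-02,4.34344012e-04,1.05949674e-04]}
W1=cam('wrist',s1);W2=cam('wrist')
print(tri([ray(W1,(291,285)),ray(W2,(283.5,251))]))
p=tri([ray(W1,(346,166)),ray(W2,(286,76))]);print('hub',p)
for z in(.15,.157):print(onz(W2,(283.5,251),z))
plan([0.5435,-0.1345,0.113],-0.363,3)
```

```text
[ 0.54476209 -0.13819232  0.15188166]
hub [ 0.58047804 -0.04704902  0.09072806]
[ 0.54421132 -0.13953764  0.15      ]
[ 0.54532923 -0.1365026   0.157     ]
-0 0 26 0 0 0.001; -0 0 26 0 0 0.001; -0 0 26 0 0 0.001
```

```bash
python3 -m crank '0 1 26 0 0 0; 0 1 26 0 0 0; 0 0 24 0 0 0; 0 0 0 0 0 0'
python3 -m crank '0 0 0 0 0 0; 0 0 0 0 0 0; 0 0 0 0 0 0; 0 0 0 0 0 0' -1 40
python3 - <<'E'
from h import *
s=readout.get_state();print(s['time'],s['eef_pos'],s['contact_force'],s['wrist_torque'],s['opening'])
snap('wrist','w3.png')
E
```

```text
time: 4.7
eef_pos: [0.5423, -0.1363, 0.1132]
tcp_rot: [0.984, -0.179, -0.002, -0.001]
contact_force: [0.6, 0.4, 0.7]
opening: 0.999
time: 5.2
eef_pos: [0.5437, -0.138, 0.1151]
tcp_rot: [0.984, -0.18, 0.0, 0.0]
contact_force: [-1.2, -0.4, 2.4]
opening: 0.271
5.2 [ 0.54370565 -0.13801364  0.11511083] [-1.23866091 -0.3743944   2.43075442] [ 0.01614133  0.17748587 -0.04153909] 0.27082938850551186
```

View pics/w3.png

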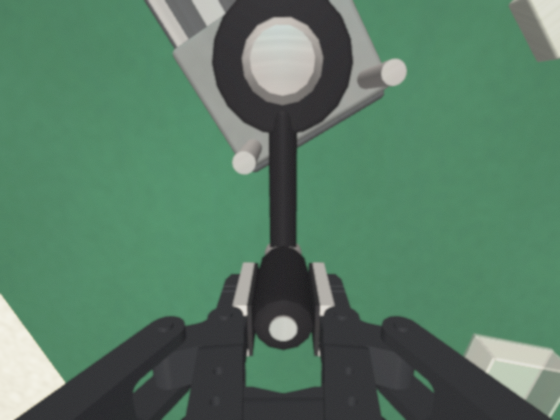

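```bash
python3 -m crank '0 0 -4 0 0 0; 0 0 -5 0 0 0; 0 0 -4 0 0 0; 0 0 0 0 0 0'
python3 - <<'E'
from h import *
s=readout.get_state();print(s['time'],s['eef_pos'],s['contact_force'],s['wrist_torque'],s['opening'])
snap('wrist','w4.png')
E
```

```text
time: 5.75
eef_pos: [0.5433, -0.1372, 0.127]
tcp_rot: [0.984, -0.18, -0.0, -0.0]
contact_force: [0.2, 3.2, -6.4]
opening: 0.27
5.75 [ 0.54325164 -0.13723564  0.12697884] [ 0.23088769  3.20434138 -6.43109732] [ 0.26469175 -0.14579259 -0.03447718] 0.2698937709634797
```

View pics/w4.png

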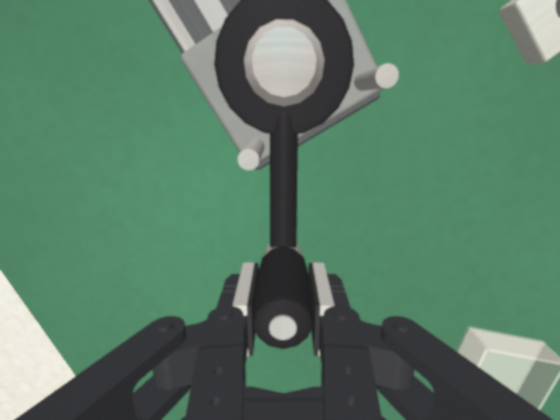

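```bash
cat >> h.py <<'E'
HUB=np.array([0.578,-0.0468]);TH=0.167
def st(m=''):
    s=readout.get_state();d=np.array(s['eef_pos'])[:2]-HUB
    phi=-0.92-(np.arctan2(d[1],d[0])-TH)
    Rm=R.from_quat(s['tcp_rot']).as_matrix(); f=Rm.T@s['contact_force']
    print(m,'t%.2f r%.1f phi%.3f toolphi%.3f z%.1f'%(s['time'],1e3*np.hypot(*d),phi,TH+.65-np.arctan2(Rm[1,0],Rm[0,0]),1e3*s['eef_pos'][2]),'Ftool',f.round(1),'open%.3f'%s['opening'])
E
python3 -m crank '15 -1 0 0 0 -0.16; 15 -1 0 0 0 -0.16; 15 -1 0 0 0 -0.16'
python3 -c "from h import *;st()"
```

```text
time: 6.18
eef_pos: [0.5874, -0.1432, 0.1263]
tcp_rot: [0.998, 0.061, -0.001, -0.001]
contact_force: [-0.7, 4.1, -5.9]
opening: 0.269
 t6.17 r96.9 phi0.721 toolphi0.694 z126.3 Ftool [-0.1 -4.1  5.9] open0.269
```

```bash
python3 -m crank '15 -2 0 0 0 -0.16; 15 -2 0 0 0 -0.16; 15 -1 0 0 0 -0.16; 15 -1 0 0 0 -0.16; 0 0 0 0 0 0'
python3 -c "from h import *;st()"
```

```text
time: 6.8
eef_pos: [0.6419, -0.1178, 0.1269]
tcp_rot: [0.929, 0.37, -0.0, 0.001]
contact_force: [1.1, -1.3, -6.4]
opening: 0.267
 t6.80 r95.5 phi0.086 toolphi0.060 z126.9 Ftool [-0.1  1.7  6.4] open0.267
```

```bash
python3 -m crank '3 0 2 0 0 -0.03; 0 0 4 0 0 0; 0 0 3 0 0 0; 0 0 0 0 0 0'
python3 -c "from h import *;st()"
```

```text
time: 7.3
eef_pos: [0.6437, -0.116, 0.1184]
tcp_rot: [0.923, 0.384, 0.0, 0.001]
contact_force: [2.5, -2.1, -4.6]
opening: 0.271
 t7.30 r95.5 phi0.058 toolphi0.030 z118.4 Ftool [0.2 3.3 4.6] open0.271
```

```bash
python3 -m crank '0 0 2 0 0 0; 0 -1 2 0 0 0; 0 0 0 0 0 0'
python3 -c "from h import *;st()"
```

```text
time: 7.68
eef_pos: [0.6445, -0.1157, 0.1164]
tcp_rot: [0.923, 0.384, 0.002, 0.002]
contact_force: [3.3, -3.9, -0.1]
opening: 0.267
 t7.67 r95.7 phi0.050 toolphi0.029 z116.4 Ftool [-0.5  5.1  0.1] open0.267
```

```bash
python3 -m crank '-12 1 0 0 0 0.13; -12 0 0 0 0 0.13; -12 -1 0 0 0 0.13; -12 -1 0 0 0 0.13'
python3 -c "from h import *;st()"
```

```text
time: 8.18
eef_pos: [0.6049, -0.1396, 0.116]
tcp_rot: [0.991, 0.131, 0.003, -0.0]
contact_force: [4.8, 0.1, -1.5]
opening: 0.267
 t8.18 r96.6 phi0.536 toolphi0.554 z116.0 Ftool [4.6 1.1 1.5] open0.267
```

```bash
python3 -m crank '-12 -1 0 0 0 0.13; -12 -1 0 0 0 0.13; -12 -1 0 0 0 0.13; -12 -1 0 0 0 0.13'
python3 -c "from h import *;st();snap('scene','s5.png')"
python3 - <<'E'
import cv2
a=cv2.imread('pics/s5.png')[140:290,225:375];cv2.imwrite('pics/s5z.png',cv2.resize(a,None,fx=4,fy=4,interpolation=cv2.INTER_CUBIC))
E
```

```text
time: 8.68
eef_pos: [0.5573, -0.1411, 0.1164]
tcp_rot: [0.992, -0.128, 0.003, 0.002]
contact_force: [4.7, -5.4, -1.4]
opening: 0.27
 t8.68 r96.6 phi1.034 toolphi1.073 z116.4 Ftool [5.9 4.1 1.4] open0.270
```

View pics/s5z.png

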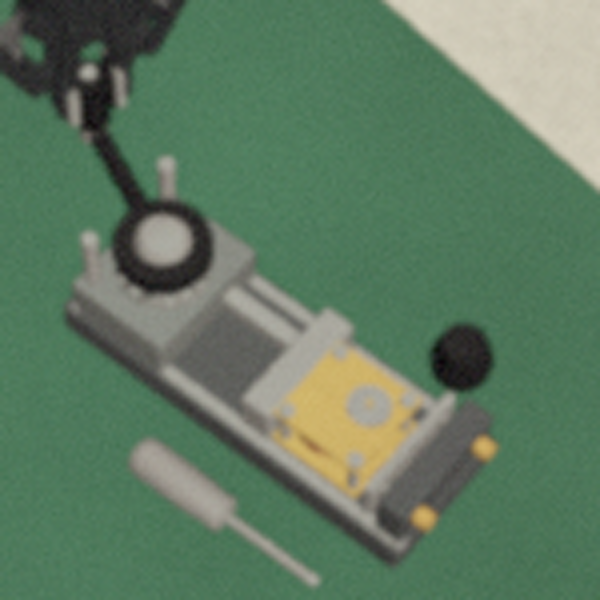

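```bash
python3 -m crank '-9 1 0 0 0 0.1; -9 0 0 0 0 0.09; 0 0 0 0 0 0'
python3 -c "from h import *;st()"
```

```text
time: 9.1
eef_pos: [0.5388, -0.1355, 0.1157]
tcp_rot: [0.976, -0.219, 0.001, 0.0]
contact_force: [2.3, -2.6, 0.9]
opening: 0.268
 t9.10 r97.0 phi1.234 toolphi1.258 z115.7 Ftool [ 3.2  1.4 -0.9] open0.268
```

```bash
python3 -m crank '3 0 -3 0 0 -0.03; 0 0 -5 0 0 0; 0 0 -5 0 0 0; 0 0 0 0 0 0'
python3 -c "from h import *;st()"
python3 -m crank '15 -1 0 0 0 -0.16; 15 -1 0 0 0 -0.16; 15 -1 0 0 0 -0.16; 15 -1 0 0 0 -0.16; 15 -1 0 0 0 -0.16'
python3 -c "from h import *;st()"
```

```text
time: 9.6
eef_pos: [0.5404, -0.1359, 0.127]
tcp_rot: [0.979, -0.204, -0.001, -0.001]
contact_force: [0.4, 1.7, -5.9]
opening: 0.27
 t9.60 r96.7 phi1.217 toolphi1.229 z127.0 Ftool [-0.3 -1.7  5.9] open0.270
time: 10.22
eef_pos: [0.6131, -0.1369, 0.1259]
tcp_rot: [0.981, 0.195, -0.002, -0.002]
contact_force: [-2.1, 4.0, -6.6]
opening: 0.272
 t10.22 r96.7 phi0.446 toolphi0.424 z125.9 Ftool [-0.4 -4.4  6.6] open0.272
```

Target φ ≈ 0.03 (three pitches back).

```bash
python3 -m crank '13 -2 0 0 0 -0.13; 13 -2 0 0 0 -0.13; 13 -1 0 0 0 -0.13; 0 0 0 0 0 0'
python3 -c "from h import *;st()"
python3 -m crank '0 0 4 0 0 0; 0 0 4 0 0 0; 0 0 0 0 0 0'
python3 -c "from h import *;st()"
```

```text
time: 10.72
eef_pos: [0.6456, -0.1144, 0.1268]
tcp_rot: [0.925, 0.379, -0.0, -0.0]
contact_force: [-0.2, 0.3, -6.2]
opening: 0.265
 t10.72 r95.6 phi0.033 toolphi0.039 z126.8 Ftool [ 0.1 -0.4  6.2] open0.265
time: 11.1
eef_pos: [0.6451, -0.1152, 0.1189]
tcp_rot: [0.925, 0.379, -0.0, -0.0]
contact_force: [0.1, -0.2, -5.0]
opening: 0.271
 t11.10 r95.8 phi0.042 toolphi0.040 z118.9 Ftool [-0.1  0.2  5. ] open0.271
```

```bash
python3 -m crank '0 0 2 0 0 0; 0 0 1 0 0 0; 0 0 0 0 0 0'
python3 -c "from h import *;st()"
python3 -m crank '-12 0 0 0 0 0.13; -12 0 0 0 0 0.13; -12 -1 0 0 0 0.13; 0 0 0 0 0 0'
python3 -c "from h import *;st()"
```

```text
time: 11.48
eef_pos: [0.6455, -0.1149, 0.1165]
tcp_rot: [0.925, 0.379, -0.0, 0.0]
contact_force: [-0.6, 0.3, -4.2]
opening: 0.273
 t11.47 r95.9 phi0.037 toolphi0.039 z116.5 Ftool [-0.3 -0.6  4.2] open0.273
time: 11.98
eef_pos: [0.6167, -0.135, 0.1165]
tcp_rot: [0.981, 0.193, 0.001, -0.0]
contact_force: [0.9, 2.4, -5.0]
opening: 0.27
 t11.97 r96.3 phi0.404 toolphi0.428 z116.5 Ftool [ 1.7 -1.9  5. ] open0.270
```

```bash
python3 -m crank '-12 -1 1 0 0 0.13; -12 -1 1 0 0 0.13'
python3 -c "from h import *;st();snap('scene','s6.png')"
python3 - <<'E'
import cv2
a=cv2.imread('pics/s6.png')[140:290,225:375];cv2.imwrite('pics/s6z.png',cv2.resize(a,None,fx=4,fy=4,interpolation=cv2.INTER_CUBIC))
E
```

```text
time: 12.22
eef_pos: [0.596, -0.1417, 0.1163]
tcp_rot: [0.998, 0.063, 0.004, 0.001]
contact_force: [5.5, 1.9, -2.8]
opening: 0.272
 t12.22 r96.6 phi0.630 toolphi0.691 z116.3 Ftool [ 5.6 -1.2  2.8] open0.272
```

View pics/s6z.png

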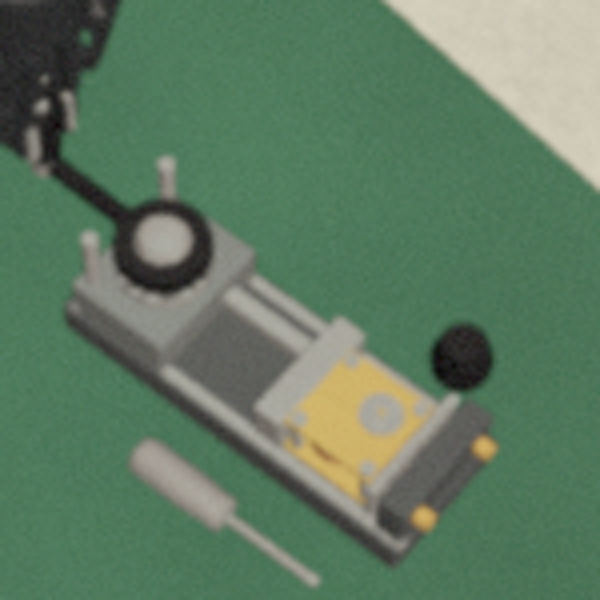

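```bash
for i in 1; do python3 -m crank '-8 0 0 0 0 0.09; -8 -1 0 0 0 0.09'|tail -2;  python3 -c "from h import *;st()"; done
python3 -m crank '-8 0 0 0 0 0.09; -8 0 0 0 0 0.09'|tail -2;  python3 -c "from h import *;st()"
```

```text
contact_force: [6.9, -2.2, -3.6]
opening: 0.266
 t12.53 r96.4 phi0.792 toolphi0.868 z116.7 Ftool [7.  1.9 3.7] open0.266
contact_force: [6.0, -3.3, -4.6]
opening: 0.269
 t12.78 r96.4 phi0.957 toolphi1.048 z116.8 Ftool [6.6 1.9 4.6] open0.269
```

```bash
python3 -m crank '-8 0 0 0 0 0.08; -8 0 0 0 0 0.08'|tail -2;  python3 -c "from h import *;st()"
python3 -m crank '0 0 0 0 0 0'|tail -2;  python3 -c "from h import *;st();snap('scene','s7.png');snap('wrist','w7.png')"
python3 - <<'E'
import cv2
a=cv2.imread('pics/s7.png')[200:290,275:375];cv2.imwrite('pics/s7z.png',cv2.resize(a,None,fx=7,fy=6,interpolation=cv2.INTER_CUBIC))
E
```

```text
contact_force: [19.5, -6.4, -11.1]
opening: 0.267
 t13.03 r96.0 phi1.081 toolphi1.208 z117.8 Ftool [20.2 -1.5 11.6] open0.267
contact_force: [16.1, -5.0, -9.0]
opening: 0.269
 t13.15 r96.0 phi1.082 toolphi1.206 z117.9 Ftool [16.6 -1.5  9.4] open0.269
```

View pics/s7z.png

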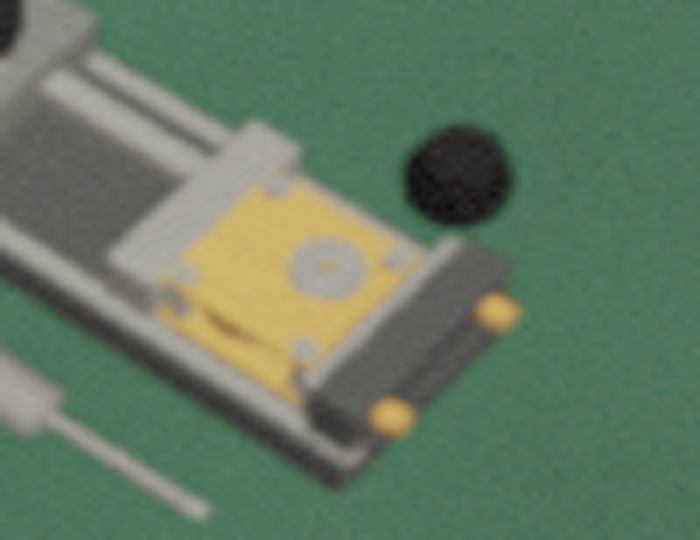

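View pics/w7.png

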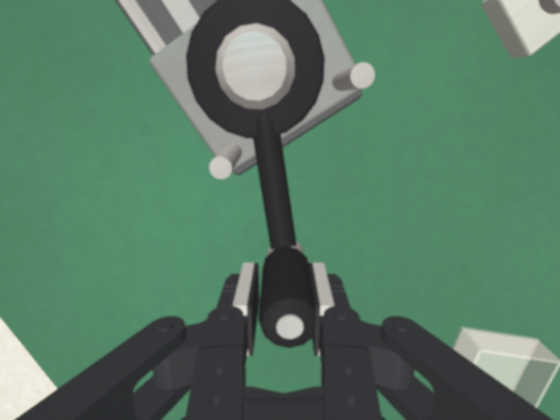

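```bash
python3 -m crank '4 0 1 0 0 -0.03; 3 0 1 0 0 -0.03; 0 0 0 0 0 0'|tail -2;  python3 -c "from h import *;st()"
```

```text
contact_force: [6.3, -3.5, -1.2]
opening: 0.266
 t13.62 r96.7 phi1.033 toolphi1.145 z116.4 Ftool [7.  1.3 1.3] open0.266
```

```bash
python3 -m crank '2 0 0 0 0 0; 0 0 0 0 0 0'|tail -2;  python3 -c "from h import *;st()"
python3 -m crank '0 0 0 0 0 0; 0 0 0 0 0 0; 0 0 0 0 0 0' 0.3|tail -2;  python3 -c "from h import *;st();snap('wrist','w8.png')"
```

```text
contact_force: [5.9, -3.0, 1.2]
opening: 0.274
 t13.88 r96.8 phi1.022 toolphi1.145 z116.2 Ftool [ 6.6  0.9 -1.1] open0.274
contact_force: [0.1, 0.7, 0.1]
opening: 0.653
 t14.25 r95.2 phi1.074 toolphi1.148 z112.3 Ftool [-0.2 -0.7 -0.1] open0.653
```

View pics/w8.png

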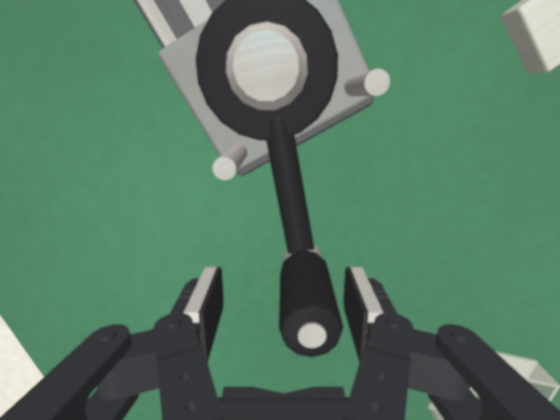

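```bash
python3 -m crank '-4 0 0 0 0 0; -4 0 0 0 0 0; -4 0 0 0 0 0'|tail -2;  python3 -c "from h import *;st()"
python3 -m crank '-3 0 0 0 0 0; -3 0 0 0 0 0'|tail -2;  python3 -c "from h import *;st()"
```

```text
contact_force: [8.6, -2.1, -4.3]
opening: 0.652
 t14.68 r95.1 phi1.171 toolphi1.149 z113.2 Ftool [ 8.8 -0.8  4.4] open0.652
contact_force: [14.2, -3.9, -4.6]
opening: 0.647
 t14.93 r95.6 phi1.209 toolphi1.150 z114.0 Ftool [14.7 -0.9  4.9] open0.647
```

```bash
cat >> h.py <<'E'
def leverphi(uv,s,z=.150):
    p=onz(cam('wrist',s),uv,z);d=p[:2]-HUB;return -0.92-(np.arctan2(d[1],d[0])-TH),1e3*np.hypot(*d)
E
python3 -c "from h import *;snap('wrist','w9.png')"
python3 -m crank '-3 0 0 0 0 0; -2 0 0 0 0 0; 0 0 0 0 0 0'|tail -2;  python3 -c "from h import *;st();snap('wrist','w10.png')
s=readout.get_state();print(s['eef_pos'],s['tcp_rot'])
import cv2
a=np.hstack([cv2.imread('pics/w9.png')[100:,180:400],cv2.imread('pics/w10.png')[100:,180:400]]);cv2.imwrite('pics/w910.png',cv2.resize(a,None,fx=1.7,fy=1.7))"
```

```text
contact_force: [17.3, -5.8, -8.0]
opening: 0.645
 t15.35 r96.0 phi1.241 toolphi1.150 z114.6 Ftool [18.1 -0.1  8.4] open0.645
[ 0.53855497 -0.1343347   0.11453389] [ 0.98611761 -0.16574767  0.00976817  0.00208686]
```

View pics/w910.png

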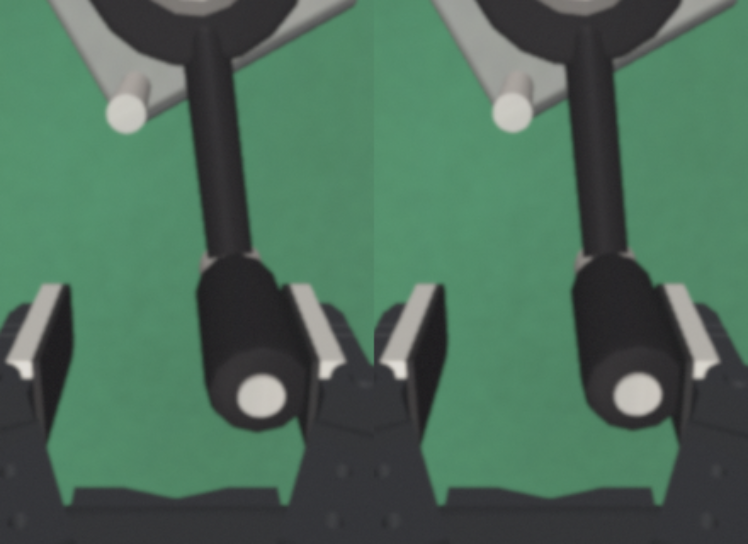

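Run:
```python
from h import *
s=readout.get_state()
print(leverphi((180+(638-374)/1.7,100+394/1.7),s))
snap('scene','s11.png')
a=cv2.imread('pics/s11.png')[200:290,275:375];b=cv2.imread('pics/scene0.png')[200:290,275:375]
cv2.imwrite('pics/s11z.png',cv2.resize(np.hstack([b,a]),None,fx=4,fy=5,interpolation=cv2.INTER_CUBIC))
```

```text
(np.float64(1.0302843656266445), np.float64(99.34640944949852))
```

View pics/s11z.png

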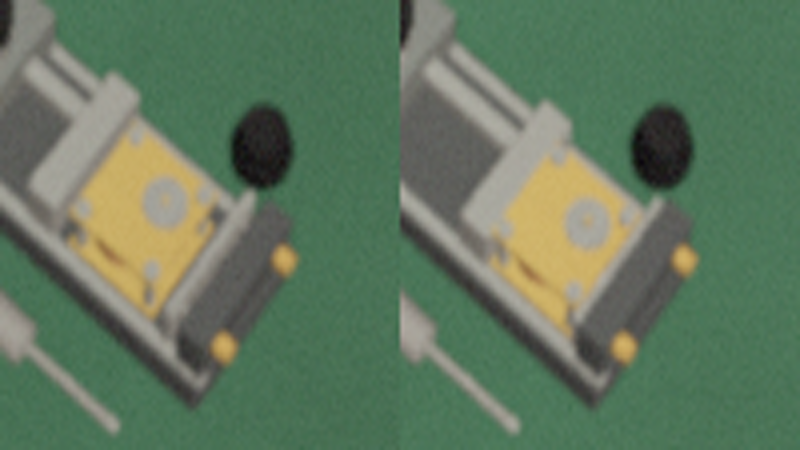

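```bash
python3 -m crank '6 0 0 0 0 0; 6 0 0 0 0 0; 5 0 0 0 0 0; 0 0 0 0 0 0'|tail -2;  python3 -c "from h import *;st();snap('wrist','w12.png')"
```

```text
contact_force: [0.7, -0.7, 1.0]
opening: 0.651
 t15.95 r95.0 phi1.137 toolphi1.149 z112.1 Ftool [ 0.9  0.5 -1. ] open0.651
```

View pics/w12.png

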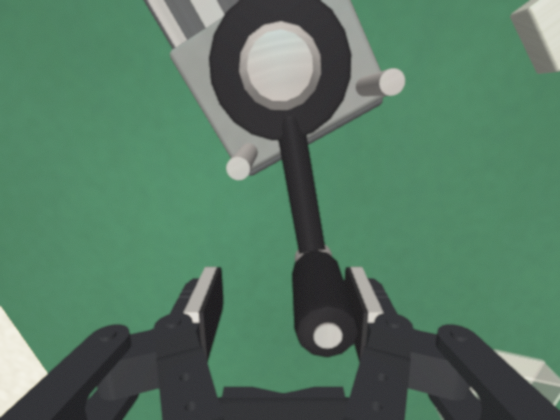

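```bash
python3 -m crank '7 0 0 0 0 0; 4 0 0 0 0 0; 0 0 -20 0 0 0; 0 0 -40 0 0 0; 0 0 -40 0 0 0' 0.7|tail -2;  python3 - <<'E'
from h import *
st();plan([0.545,0.0,0.24],0.167,5)
snap('wrist','w13.png')
E
```

```text
contact_force: [0.0, -0.6, -0.1]
opening: 0.852
 t16.62 r95.8 phi1.019 toolphi1.149 z214.7 Ftool [0.2 0.6 0.1] open0.852
-12 -26 -5 0 0 -0.100; -9 -27 -5 0 0 -0.100; -6 -28 -5 0 0 -0.100; -4 -28 -5 0 0 -0.100; -1 -28 -5 0 0 -0.100
```

View pics/w13.png

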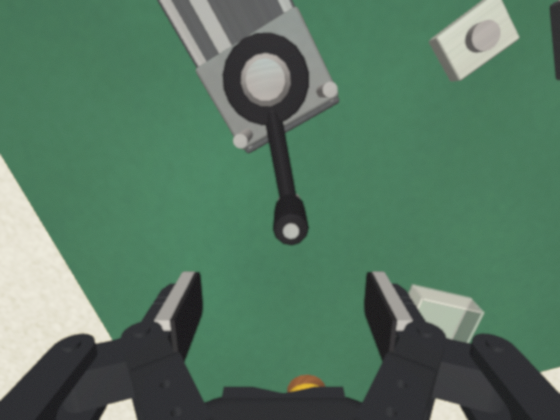

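```bash
python3 -c "
from h import *
s=readout.get_state();print(leverphi((291,231),s,.150),leverphi((291,231),s,.157))
np.save('w13.npy',[*s['eef_pos'],*s['tcp_rot']])"
python3 -m crank '-12 -26 -5 0 0 -0.1; -9 -27 -5 0 0 -0.1; -6 -28 -5 0 0 -0.1; -4 -28 -5 0 0 -0.1; -1 -28 -5 0 0 -0.1'|tail -2
python3 -m crank '0 -10 0 0 0 0; 0 0 0 0 0 0'|tail -2;  python3 - <<'E'
from h import *
st()
snap('wrist','w14.png')
E
```

```text
(np.float64(0.9158931350589335), np.float64(102.26788998845936)) (np.float64(0.9120569829452897), np.float64(99.51614504768636))
contact_force: [-0.2, -0.2, 0.8]
opening: 0.851
contact_force: [0.1, -0.1, 1.3]
opening: 0.849
 t17.55 r67.0 phi-2.863 toolphi0.649 z237.9 Ftool [ 0.1  0.1 -1.3] open0.849
```

View pics/w14.png

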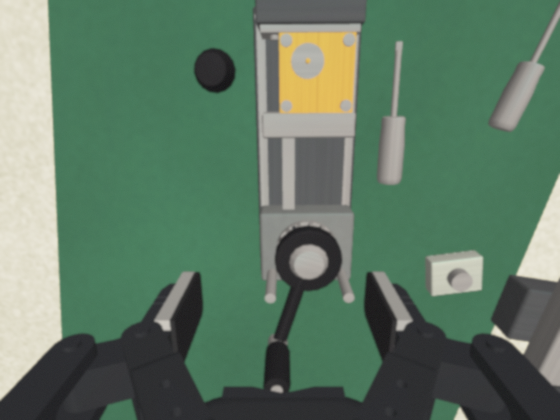

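```bash
python3 -m crank '0 -50 0 0 0 0; 0 -50 0 0 0 0; 0 0 0 0 0 0'|tail -2;  python3 - <<'E'
from h import *
st()
snap('wrist','w15.png')
a=cv2.imread('pics/w15.png')[:260,200:400];cv2.imwrite('pics/w15z.png',cv2.resize(a,None,fx=3,fy=2.3,interpolation=cv2.INTER_CUBIC))
E
```

```text
contact_force: [0.9, -0.6, -0.0]
opening: 0.851
 t17.98 r165.6 phi-2.641 toolphi0.647 z237.1 Ftool [0.8 0.7 0. ] open0.851
```

View pics/w15.png

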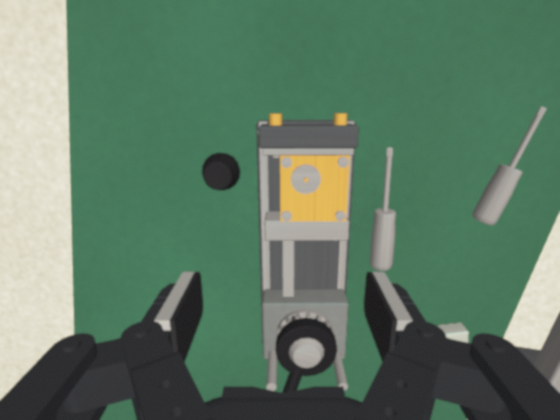

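View pics/w15z.png

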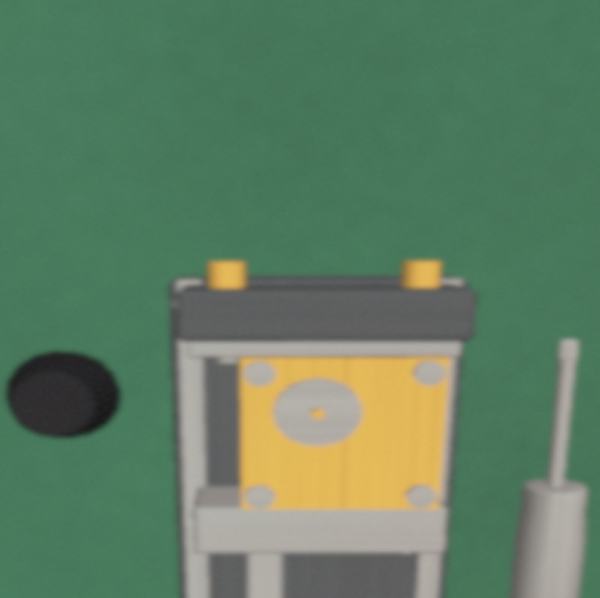

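```bash
python3 -m crank '0 0 40 0 0 0; 0 0 35 0 0 0; 0 0 0 0 0 0'|tail -2;  python3 - <<'E'
from h import *
st()
snap('wrist','w16.png')
a=cv2.imread('pics/w16.png')[40:220,190:390];cv2.imwrite('pics/w16z.png',cv2.resize(a,None,fx=3.3,fy=3.3,interpolation=cv2.INTER_CUBIC))
E
```

```text
contact_force: [-0.4, -0.4, -0.1]
opening: 0.851
 t18.40 r163.1 phi-2.656 toolphi0.651 z158.9 Ftool [-0.5  0.3  0.1] open0.851
```

View pics/w16.png

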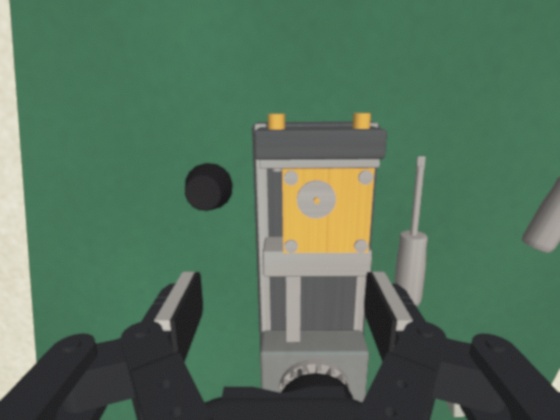

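View pics/w16z.png

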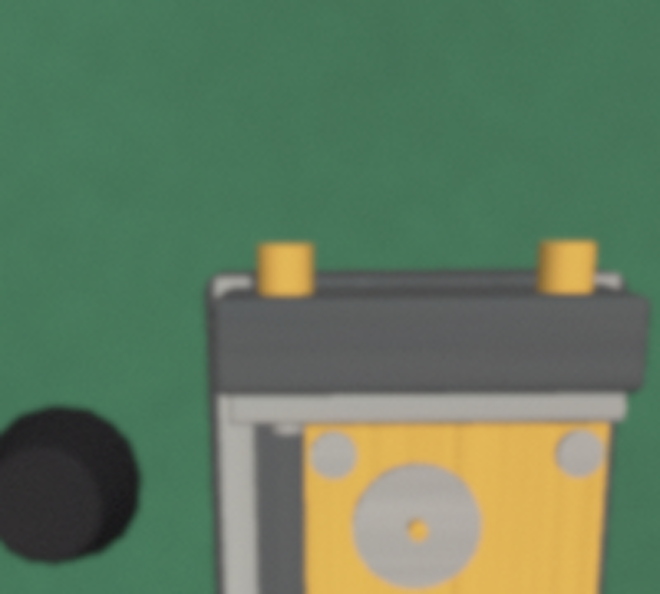

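Run:
```python
import cv2,numpy as np
a=cv2.imread('pics/w14.png')[0:140,230:390];cv2.imwrite('pics/w14z.png',cv2.resize(a,None,fx=4.5,fy=4.2,interpolation=cv2.INTER_CUBIC))
```

```text
(no output)
```

View pics/w14z.png

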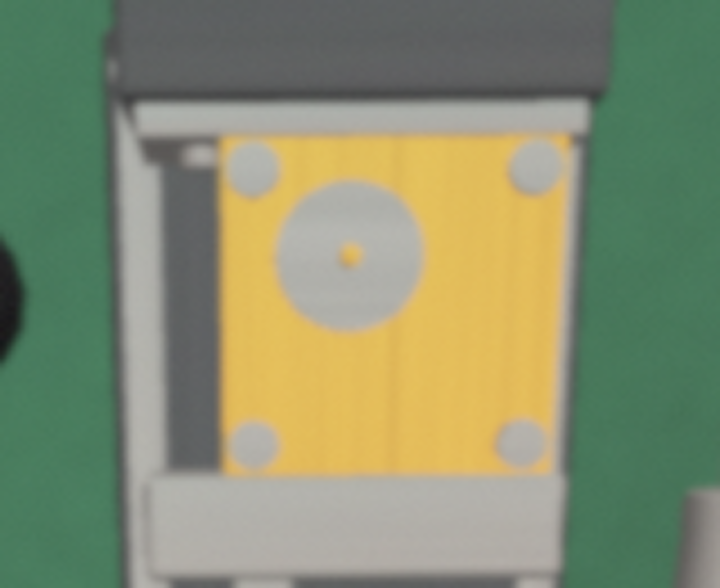

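Run:
```python
from h import *
snap('scene','s17.png');snap('top','t17.png')
a=cv2.imread('pics/s17.png')[140:240,225:305];cv2.imwrite('pics/s17z.png',cv2.resize(a,None,fx=6,fy=6,interpolation=cv2.INTER_CUBIC))
b=cv2.imread('pics/t17.png')[200:270,280:370];cv2.imwrite('pics/t17z.png',cv2.resize(b,None,fx=6,fy=6,interpolation=cv2.INTER_CUBIC))
```

```text
(no output)
```

View pics/s17z.png

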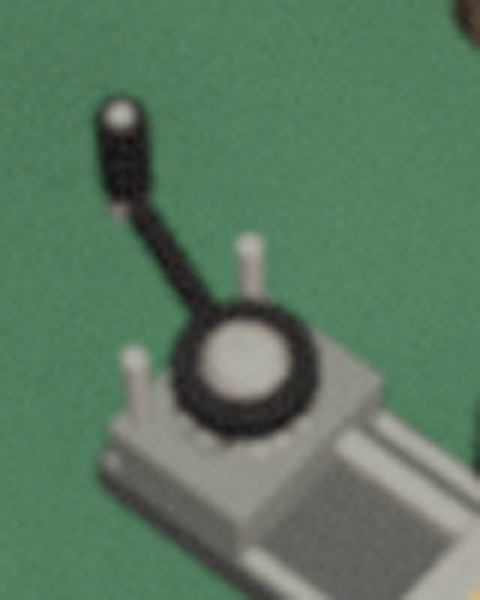

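View pics/t17z.png

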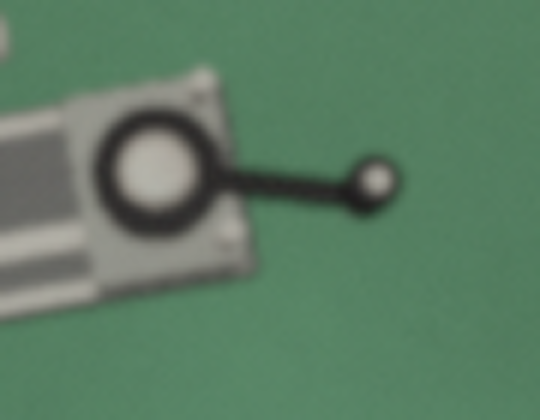

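Run:
```python
from h import *
g=lambda f:cv2.cvtColor(cv2.imread('pics/'+f),cv2.COLOR_BGR2GRAY).astype(np.float32)
S=cam('scene')
print('7mm lift ->',proj(S,[.578,-.0468,.107])-proj(S,[.578,-.0468,.1]))
def disc(f):
    a=g(f)[188:212,254:278]; w=np.clip(a-110,0,None); 
    yy,xx=np.mgrid[0:24,0:24]; m=((xx-11.7)**2+(yy-12)**2<9.2**2)*w
    return 254+(m*xx).sum()/m.sum(),188+(m*yy).sum()/m.sum()
for f in('scene0.png','s2.png','s5.png','s6.png','s7.png','s11.png','s17.png'): print(f,disc(f))
v=np.load('w13.npy');s13={'eef_pos':v[:3],'tcp_rot':v[3:]}
W=cam('wrist',s13);T=cam('top')
gs=[ray(W,(291,231)),ray(S,(225+120/6,140+114/6)),ray(T,(280+377/6,200+181/6))]
for c in((0,1,2),(0,1),(0,2),(1,2)):
    p=tri([gs[i] for i in c]);d=p[:2]-HUB;print(p,np.hypot(*d),-0.92-(np.arctan2(d[1],d[0])-TH))
```

```text
7mm lift -> [-0.07918319 -1.54988597]
scene0.png (np.float64(265.533284160059), np.float64(199.5578093306288))
s2.png (np.float64(265.54417738659447), np.float64(199.55924170616115))
s5.png (np.float64(265.58428993112494), np.float64(199.560183666776))
s6.png (np.float64(265.58598207008964), np.float64(199.50692746536268))
s7.png (np.float64(265.5710111994806), np.float64(199.5180977114105))
s11.png (np.float64(265.54820756261256), np.float64(199.53920445244722))
s17.png (np.float64(265.57389492484003), np.float64(199.56779282631345))
[ 0.56415826 -0.14363578  0.15067307] 0.09782004864971847 0.9597748771299083
[ 0.56440332 -0.14411017  0.15051884] 0.09825548123293933 0.9566226701908341
[ 0.56551805 -0.1447998   0.15456722] 0.0987914991025034 0.9444813310000674
[ 0.56233936 -0.14152696  0.14920286] 0.09601277419453541 0.9816383155244969
```

Run:
```python
from h import *
g=lambda f:cv2.cvtColor(cv2.imread('pics/'+f),cv2.COLOR_BGR2GRAY).astype(np.float32)
S=cam('scene');y=np.array([-np.sin(TH),np.cos(TH),0])
p=np.array([*(HUB+.15*y[:2]),.062]);print('px per mm',(proj(S,p+.001*y)-proj(S,p)))
r=slice(222,250),slice(292,328)   # jaw+movement
b=slice(262,280),slice(310,345)
cv2.imwrite('pics/cr.png',cv2.resize(cv2.imread('pics/s17.png')[r],None,fx=8,fy=8))
w=cv2.createHanningWindow((36,28),cv2.CV_32F)
for f in('s7.png','s11.png'):
    print(f,cv2.phaseCorrelate(g(f)[r],g('s17.png')[r],w))
```

```text
px per mm [0.3248963  0.23622885]
s7.png ((0.008336185225271464, -0.24386212805762675), 0.6464290888221176)
s11.png ((-0.07899367306010063, -0.48791756822638277), 0.6907414191299015)
```

View pics/cr.png

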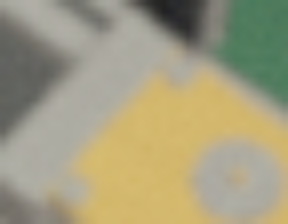

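Run:
```python
from h import *
from scipy.ndimage import shift,gaussian_filter
g=lambda f:gaussian_filter(cv2.cvtColor(cv2.imread('pics/'+f),cv2.COLOR_BGR2GRAY).astype(np.float32),.7)
d=np.array([.325,.236])
def fit(f0,f1,r):
    A=g(f0);B=g(f1);best=[]
    ks=np.arange(-3,3.01,.1)
    for k in ks:
        sh=shift(A,(d[1]*k,d[0]*k),order=3)
        best.append(((sh[r]-B[r])**2).mean())
    i=int(np.argmin(best));return round(ks[i],2),round(best[i],2)
regs={'jaw+mov':(slice(222,256),slice(290,328)),'mov':(slice(232,256),slice(304,328)),'plate/block':(slice(248,268),slice(318,348)),'block':(slice(258,274),slice(325,350))}
for a,b in(('s7.png','s11.png'),('s11.png','s17.png'),('s7.png','s17.png')):
    print(a,b,{n:fit(a,b,r) for n,r in regs.items()})
```

```text
s7.png s11.png {'jaw+mov': (np.float64(0.0), np.float32(0.96)), 'mov': (np.float64(0.2), np.float32(0.65)), 'plate/block': (np.float64(0.0), np.float32(1.38)), 'block': (np.float64(-0.1), np.float32(1.27))}
s11.png s17.png {'jaw+mov': (np.float64(-1.4), np.float32(239.22)), 'mov': (np.float64(-0.1), np.float32(17.4)), 'plate/block': (np.float64(0.2), np.float32(10.74)), 'block': (np.float64(0.0), np.float32(10.48))}
s7.png s17.png {'jaw+mov': (np.float64(-1.5), np.float32(240.53)), 'mov': (np.float64(0.0), np.float32(18.32)), 'plate/block': (np.float64(0.2), np.float32(11.23)), 'block': (np.float64(-0.1), np.float32(10.71))}
```

```bash
python3 -m crank '0 0 -40 0 0 0; 0 -60 -40 0 0 0; 0 -60 -20 0 0 0; 0 -60 0 0 0 0; 0 -60 0 0 0 0'|tail -2
python3 -m crank '0 -50 0 0 0 0; 0 0 0 0 0 0'
python3 - <<'E'
from h import *
snap('scene','s18.png')
from scipy.ndimage import shift,gaussian_filter
g=lambda f:gaussian_filter(cv2.cvtColor(cv2.imread('pics/'+f),cv2.COLOR_BGR2GRAY).astype(np.float32),.7)
d=np.array([.325,.236])
def fit(f0,f1,r):
    A=g(f0);B=g(f1);best=[]
    ks=np.arange(-3,3.01,.1)
    for k in ks:
        sh=shift(A,(d[1]*k,d[0]*k),order=3)
        best.append(((sh[r]-B[r])**2).mean())
    i=int(np.argmin(best));return round(ks[i],2),round(float(best[i]),2)
regs={'jaw+mov':(slice(222,256),slice(290,328)),'mov':(slice(232,256),slice(304,328)),'plate/block':(slice(248,268),slice(318,348)),'block':(slice(258,274),slice(325,350))}
for a,b in(('s7.png','s18.png'),('s11.png','s18.png')):
    print(a,b,{n:fit(a,b,r) for n,r in regs.items()})
E
```

```text
contact_force: [0.7, -0.6, 0.1]
opening: 0.848
time: 19.42
eef_pos: [0.4796, 0.3896, 0.2592]
tcp_rot: [0.996, 0.086, 0.002, -0.001]
contact_force: [-0.3, -0.6, -0.6]
opening: 0.849
s7.png s18.png {'jaw+mov': (np.float64(-0.3), 5.9), 'mov': (np.float64(-0.4), 5.88), 'plate/block': (np.float64(-0.2), 5.47), 'block': (np.float64(0.0), 4.58)}
s11.png s18.png {'jaw+mov': (np.float64(-0.2), 6.24), 'mov': (np.float64(-0.5), 6.68), 'plate/block': (np.float64(-0.2), 6.34), 'block': (np.float64(0.1), 4.88)}
```

View pics/s18.png

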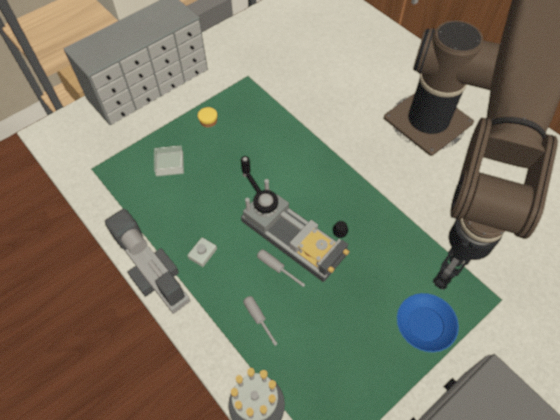

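Run:
```python
from h import *
s=readout.get_state();print(s['time'],np.abs(s['dq']).max(),s['contact_force'])
print(ctrl.sign_off())
```

```text
19.475 0.041059366977756355 [ 0.94898358 -0.71361319  0.12367849]
the job is handed in; nothing more can be done
None
```

I clamped the clock movement, and the sprung plate looks fully home. I handed the job in at 19.5 s of the 67 s allowed.

**What I did:** I gripped the lever, lifted it about 12 mm, swung it back to about 0.05 rad, let it drop in mesh and turned it clockwise. I did this twice. The first stroke ran to about 1.23 rad. The second went solid at about 1.08 rad, with the push on the grip jumping from about 7 N to 20 N, well short of the stop pin. I let go, pushed the lever again with loose fingers, and it resisted at about 15 to 18 N. Then I backed off and moved the arm well clear.

**Checks that agreed:**
- **Plate:** wrist pictures from either side and the scene picture show no gap between the sprung plate and its block. The movement lies flat between the jaws.
- **Lever:** the hub shows at the same height as at the start, within about 0.05 px where 7 mm of lift would be 1.5 px. The grip top measures about 0.150 m. Both mean the lever is down in its serrations.
- **Bench:** the other things look unmoved in the scene picture. I judged that by eye and did not measure it.

**Checks that did not quite agree:**
- **Lever angle:** after release the lever stands about 0.1 rad back from where it stalled. I put this down to tooth play and spring-back.
- **Jaw position:** image matching suggests the jaw settled back 0.2 to 0.5 mm after I let go, close to the limit of that measurement. The friction should still hold more than the 19 N the plate needs, but I could not measure the last tenths of a millimetre of its travel.

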